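Set and lock the end stop of a column holder

TASK

Slide the loose slotted bracket along its bolts towards the separation column, and go on until it has pushed the column fully home against the seat hidden inside the end block: press it firmly home for a moment, but gently, for the column is delicate. Then, with the bracket still touching the column, turn the wing knob clockwise until the bracket is clamped tight, let go, and leave the other things on the bench alone.

Things in the scene. Friction and masses are not known exactly. Their poses are not given: they have to be found in the camera images.
- holder: Fixed aluminium base plate, 276 x 80 x 8 mm. Origin on the bench under the clamp bolt (the one with the wing knob); x = the way the bracket is pushed, from the knob towards the end block; y across, z up. Top at z 8 mm, x from -33 to 243 mm. Plain guide bolt at x 56 mm (head 15 mm across, top at z 22 mm). Raised trough for the column, 45 mm wide: floor at z 16 mm, rails to z 27 mm, x 112 to 198 mm.
- hood_mouth (a point): Middle of the open mouth of the end block: a fixed hood 49 mm wide, 48 mm high, 38 mm long (holder x 203 to 241 mm). A hard seat hidden inside stops the column's nose; its depth differs each time (nose at rest 15 to 28 mm past this mouth), must be felt: the force rises steeply there. Behind the hood stand paper trays, 0.2 m high (world x over 0.5, y over 0.07): keep the arm clear.
- bracket: Loose steel bracket, 0.25 to 0.5 kg, flat on the base: plate 118 x 56 x 6 mm with two in-line slots 10 mm wide over the two 8 mm bolts; at its front end (+x) an upright tab. Origin: centre of its underside; x towards the column. Loose, it slides against up to 3 N of friction (more if it is tipped or skewed), its origin from holder x 15 to 47 mm (seated: 27 to 41 mm).
- bracket_tab (a point): Grip point in the bracket's upright tab, 44 mm above the bench, 55 mm ahead of the bracket's origin. The tab is 26 mm wide across the slide (y), 8 mm thick along it (x), and stands on the plate from 14 up to 63 mm above the bench. Pinch it across y, the fingers straddling the column's end. The column's axis is 25.5 mm, its top 36 mm above the bench.
- bracket_face (a point): Centre of the front face of the bracket's tab, at the column's height, which pushes the column, 59 mm ahead of the bracket's origin; axes as the bracket's.
- column_tail (a point): Tip of the near end of the separation column, on its axis. The column (131 mm long, 19.5 mm thick, tan, hexagonal end nuts) lies along the holder's x in the trough, nose in the end block, and starts 2 to 20 mm short of its seat. At the end the bracket's face must be within 1.2 mm of this point.
- column: The same column, 90 g; origin at its middle, underside; its long axis lies askew in its own frame (use column_tail). The bracket's push on it must stay under 14 N; 4 to 10 N, held for half a second with the column at rest, shows that it is home. About a third of the hand's push is lost in the bracket's friction: 8 to 11 N at the hand is right.
- knob (a joint): Turn of the wing knob, rad: 0 loose, growing clockwise seen from above. Starts at 0 to 0.4, bites on the bracket near 0.7, clamps tight from about 1.1; stopped at 2.6. Takes 0.15 N m when free, 0.2 to 0.3 N m when tight. It stays where it is left, but springs back to about 1.4 if turned farther. Sinks 1.5 mm a radian until it bites.
- knob_grip (a point): Grip point of the wing knob on the clamp bolt's axis, about 42 mm above the bench. The wing is a black bar 46 mm long (along this point's x), 12 mm thick (along y) and 26 mm high, from 16 mm below this point to 10 mm above it; pinch it across y.
- washer: Steel washer 25 mm across under the wing knob, which presses on the bracket when the knob is tightened; carried by the clamp bolt. Clamped tight means that it presses with more than 30 N.
- vial: Bystander: amber screw vial, 23 mm across, 73 mm tall, standing; origin under its centre. Leave alone.
- jar: Bystander: plastic reagent jar with a screw cap, 44 mm across, 94 mm tall; origin under its centre. Leave alone.
- timer: Bystander: bench timer, 71 x 77 x 50 mm; origin under its centre. Leave alone.
- beaker: Bystander: small clear beaker, 59 mm across, 64 mm tall; origin under its centre. Leave alone.

How it is judged:
By the outcome, as a careful person would: the job done as asked, in the order asked, and still so for the second after the job is handed in, with the robot touching nothing.
It also fails if it takes over 48 s, if anything falls off the work surface, if the arm or the gripper's body presses on something with over 40 N, if the wrist force passes 120 N, or if a joint passes its speed limit or range.

ROBOT

A 6-joint arm with a two-finger parallel gripper is mounted at the origin on a cart in front of the work surface, level with it; the furniture and walls round the work are solid. World frame = base frame: x ahead of the robot, y to its left, z up, the work surface at z = 0. Lengths are in m, angles in degrees, forces in N, time in s.
With the tool pointing down it reaches from about 0.325 to 0.75 m from the base axis. Payload 7.6 kg.
Tool frame: the origin (TCP) lies between the finger pads; the fingertips stand 11 mm ahead of it and the grasp point (between the pads) lies 8 mm behind it; z points along the fingers, y is the line along which they close (so a half turn about z gives the same grasp; the last joint's range is limited). The gripper opens to 85 mm and grips with 20 to 120 N. Pads are 22 mm wide; open, the fingers measure 114 mm over their backs; the gripper's body (76 mm by 85 mm) begins 54 mm behind the grasp point. The pads swing forward as they close: fully open they stand 13 mm farther back than shut.
Start: joints at [-69.345, 2.991, 80.254, -0, 96.75, -4.028], TCP at [0.219, -0.477, 0.242] pointing down, gripper open.
Joint ranges: [-166.34, 166.34], [-52.06, 124.39], [6.96, 135.62], [-60.46, 240.46], [14.63, 156.25], [-167.68, 167.68]. Speed limits (degrees/s): [147.25, 147.25, 172.46, 180, 180, 180].

INTERFACE

Orientations are given as [roll, pitch, yaw] about the fixed x, y, z axes, in that order (R = Rz(yaw) Ry(pitch) Rx(roll)).
In Python, from cell import * gives the robot as it stands.
- The arm moves only by the tool drive_tool, never from a script. Its arguments are lists of equal length, an entry for each row: "claw": the opening, from 0 (shut) to 1 (fully open); "xyz": the shift along the tool's x, y, z in m, a list of three; "yaw": the turn about the tool's z in degrees. In form: {"claw": [claw, ...], "xyz": [[dx, dy, dz], ...], "yaw": [yaw, ...]}. A call has 1 to 5 rows; each row is the pose to reach, as a shift and turn from the pose commanded when the call began, along the tool's axes at that moment; what a row does not reach only later rows make up. A row lasts 1/10 s, in which the tool goes at most 50 mm and 8.59 degrees, less where a joint would pass 70% of its speed; a pose out of reach is approached as far as the arm can. A call with a gripper value outside its range is refused whole. The fingers move at their own pace and stop on an object; "grip_force" is the grip in N (left out, the last holds). Time passes only in rows, so rows that repeat a pose let the fingers close. It gives the time, the measured TCP pose, the force, the opening and the grip force at its end, in the units of the state.
- get_state(): the state, without advancing time (a new reading comes with each control period).
- get_image(name): name is "scene" or "top"; returns (picture, depth): 400x640x3 uint8, red, green, blue; 400x640 float32, m along the optical axis (not along the pixel's ray), 0 where there is no reading.
- calibration(name): a dict with "fx", "fy", "cx", "cy" (pixels), "distortion" ([k1, k2, p1, p2, k3] as OpenCV has them; the pictures are not rectified), "R" (3x3) and "t" (3): a world point X has camera coordinates R X + t. Camera axes: x right, y down, z forward; pixel columns grow to the right and rows downward; lengths in m; the calibration is good to about 2 mm. A picture is of the moment at which its call begins. calibration takes no time and is no camera call.
- close_job(): hands the job in; it is judged then, once.
The state is a dict: "time_s": time; "joint_positions": joint angles; "joint_velocities": joint speeds; "tau": joint torques, N m; "tool_pos": TCP position; "tool_rot": TCP orientation; "contact_force": force on the tool from outside, world axes, zero at the start; "torque": the same for the moment, N m; "opening": opening from 0.0 (shut) to 1.0 (fully open); "grip_force": force on a finger pad.
Only numpy, scipy, OpenCV 4.12 (cv2) and the standard library are available. Lean on these libraries where they do the work, as an engineer would, in place of code of your own. Each camera call takes 0.05 s, during which the arm holds its last target. There are 200 camera calls.

## Working session

There is one attempt and no reset: what is moved stays moved. The work goes in short steps, Python scripts to look and compute and a tool call to move; the robot and the scene stay as the last step left them, time stands still between calls to the robot, and variables do not carry over. Pictures are saved under pics/ and viewed, at most 10 in all, crops included, and the job is handed in when it is done.

Besides the shell and the picture viewer there is one more tool, called after "Call:" as name(argument=value, ...) on one line, values as JSON. drive_tool: Moves the arm, as the interface text tells. Its arguments: {"type":"object","properties":{"claw":{"type":"array"},"xyz":{"type":"array"},"yaw":{"type":"array"},"grip_force":{"type":"number"}},"required":["claw","xyz","yaw"]}

```bash
mkdir -p pics; ls; python3 - <<'E'
from cell import *
import cv2,numpy as np
for n in("scene","top"):
    im,d=get_image(n); cv2.imwrite(f"pics/{n}0.png",im[:,:,::-1]); np.savez(f"{n}0.npz",im=im,d=d)
    c=calibration(n); print(n,{k:np.round(v,4).tolist() for k,v in c.items()})
print(get_state())
E
```

```text
pics
scene {'fx': 447.6401, 'fy': 447.6401, 'cx': 311.4957, 'cy': 198.5317, 'distortion': [-0.1064, 0.0, 0.0, 0.0, 0.0], 'R': [[0.8698, -0.4934, 0.0028], [-0.3151, -0.5599, -0.7663], [0.3797, 0.6656, -0.6425]], 't': [-0.4454, 0.192, 0.9848]}
top {'fx': 435.1837, 'fy': 435.1837, 'cx': 317.9631, 'cy': 192.4046, 'distortion': [-0.0616, 0.0, 0.0, 0.0, 0.0], 'R': [[0.0061, -1.0, -0.0012], [-0.9718, -0.0056, -0.2359], [0.2359, 0.0027, -0.9718]], 't': [-0.0067, 0.5381, 0.9775]}
{'time_s': 0.1, 'joint_positions': array([-6.93428329e+01,  3.02456851e+00,  8.03046411e+01,  2.99150320e-03,
        9.67502910e+01, -4.02673251e+00]), 'joint_velocities': array([ 0.01766028, -0.08649748, -0.26522824,  0.07230119,  0.01405104,
        0.00761965]), 'tau': array([ 5.99431860e-04, -3.82580280e+01, -3.60986316e+01, -7.11998950e-05,
        4.75227236e-03, -1.99769545e-05]), 'tool_pos': array([ 0.21920418, -0.47678248,  0.24157045]), 'tool_rot': array([-1.79920904e+02, -8.54660039e-03,  2.46842433e+01]), 'contact_force': array([ 0.13606729,  0.51996583, -1.17889601]), 'torque': array([ 0.00379315, -0.03519672,  0.06052661]), 'grip_force': 0.0, 'opening': 0.997617895861823}
```

View pics/top0.png

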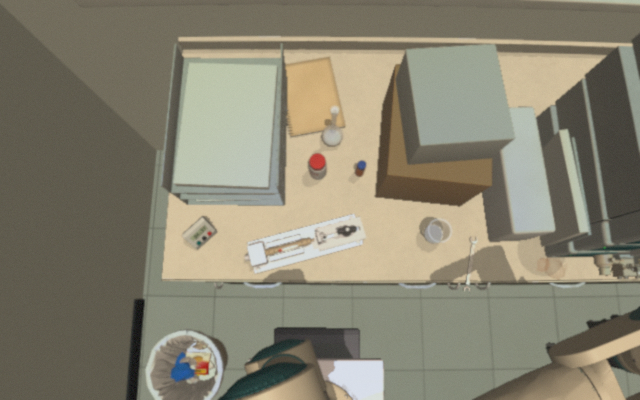

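View pics/scene0.png

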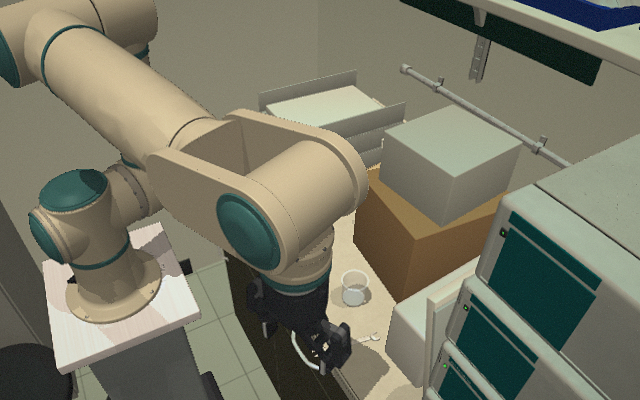

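The top view shows the holder from (365,232), the knob end with the black wing at (347,231), to the hood at (257,253). The scene view is blocked by the arm. I'll enlarge the holder.

```bash
cat > h.py <<'E'
import numpy as np,cv2
from cell import *
def ray(n,uv,z):
    c=calibration(n);K=np.array([[c["fx"],0,c["cx"]],[0,c["fy"],c["cy"]],[0,0,1.]])
    p=cv2.undistortPoints(np.array(uv,float).reshape(-1,1,2),K,np.array(c["distortion"])).reshape(-1,2)
    R=np.array(c["R"]);t=np.array(c["t"]);C=-R.T@t
    d=np.c_[p,np.ones(len(p))]@R
    return C+d*((np.reshape(z,-1)-C[2])/d[:,2])[:,None]
def proj(n,X):
    c=calibration(n);K=np.array([[c["fx"],0,c["cx"]],[0,c["fy"],c["cy"]],[0,0,1.]])
    return cv2.projectPoints(np.array(X,float).reshape(-1,1,3),cv2.Rodrigues(np.array(c["R"]))[0],np.array(c["t"]),K,np.array(c["distortion"]))[0].reshape(-1,2)
E
python3 - <<'E'
import numpy as np,cv2
im=np.load("top0.npz")["im"][205:285,235:375,::-1]
cv2.imwrite("pics/crop.png",cv2.resize(im,None,fx=5.7,fy=5.7,interpolation=cv2.INTER_CUBIC))
E
```

```text
(no output)
```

View pics/crop.png

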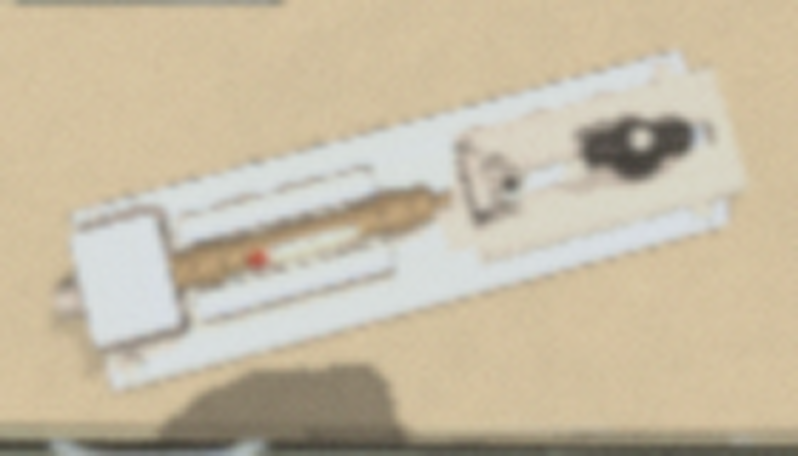

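The crop shows plate corners (72,212), (680,52), (728,225), (115,390), the knob centre at (638,140) with its wing almost along the holder, tab edge from (460,140) to (483,220), and column tail tip at (448,198).

```bash
python3 - <<'E'
from h import *
np.set_printoptions(precision=4,suppress=True)
px=lambda a:np.array(a,float)/5.7+[235-.5+.09,205-.5+.09]
c=calibration("top");print("cam",-np.array(c["R"]).T@np.array(c["t"]))
q=ray("top",px([[72,212],[680,52],[728,225],[115,390]]),.008);print(q)
near=(q[1]+q[2])/2; far=(q[0]+q[3])/2
ex=(far-near)[:2];print("len",np.linalg.norm(ex),np.linalg.norm(q[1]-q[2]))
e1=(q[0]-q[1])[:2];e2=(q[3]-q[2])[:2]
print([np.degrees(np.arctan2(*e[::-1])) for e in(ex,e1,e2)])
ex/=np.linalg.norm(ex);ey=np.array([-ex[1],ex[0]])
O=(near+far)[:2]/2-ex*.105;yaw=np.degrees(np.arctan2(ex[1],ex[0]));print("O",O,yaw)
hp=lambda w:np.c_[(w[:,:2]-O)@ex,(w[:,:2]-O)@ey,w[:,2]]
# knob black blob
d=np.load("top0.npz");g=cv2.cvtColor(d["im"],cv2.COLOR_RGB2GRAY);m=np.zeros_like(g);m[222:240,333:360]=(g[222:240,333:360]<90)
ct=max(cv2.findContours(m,0,1)[0],key=cv2.contourArea);r=cv2.minAreaRect(ct);print(r)
b=ray("top",cv2.boxPoints(r),.045);print("knob",hp(ray("top",[r[0]],.052)),hp(b))
print("tab z63/14",hp(ray("top",px([[460,140],[483,220]]),.063)),hp(ray("top",px([[460,140],[483,220]]),.014)))
print("tail",hp(ray("top",px([[448,198]]),.0255)))
print("knob stud",hp(ray("top",px([[640,138]]),.055)))
print("bracket rear corners",hp(ray("top",px([[715,70],[745,185]]),.014)), "front", hp(ray("top",px([[483,260]]),.014)))
np.savez("hold.npz",O=O,ex=ex,ey=ey)
for h in([0,0,.042],[.086,0,.044]): print("w",O+ex*h[0]+ey*h[1])
E
```

```text
cam [ 0.2924 -0.0063  1.0768]
[[ 0.4255  0.1703  0.008 ]
 [ 0.4976 -0.0934  0.008 ]
 [ 0.4217 -0.1132  0.008 ]
 [ 0.3496  0.1488  0.008 ]]
len 0.27260110474296206 0.07839580182196018
[np.float64(105.32688852694055), np.float64(105.27539146954066), np.float64(105.37870329377348)]
O [ 0.4514 -0.0731] 105.32688852694055
((346.0, 231.0), (8.0, 16.0), 90.0)
knob [[0.0035 0.0033 0.052 ]] [[ 0.0187 -0.0119  0.045 ]
 [-0.0183 -0.002   0.045 ]
 [-0.013   0.0166  0.045 ]
 [ 0.0239  0.0067  0.045 ]]
tab z63/14 [[ 0.0732 -0.0182  0.063 ]
 [ 0.0726  0.0162  0.063 ]] [[ 0.0716 -0.0256  0.014 ]
 [ 0.0709  0.0104  0.014 ]]
tail [[ 0.0833 -0.0012  0.0255]]
knob stud [[ 0.0004 -0.0009  0.055 ]]
bracket rear corners [[-0.0435 -0.0266  0.014 ]
 [-0.042   0.0251  0.014 ]] front [[0.0754 0.027  0.014 ]]
w [ 0.4514 -0.0731]
w [0.4286 0.0098]
```

The bracket origin is at about holder x 16 mm, and the column tail is about 8 mm ahead of its face. I'm moving towards the tab.

Call:
drive_tool(claw=[1,1,1,1,1], xyz=[[0.036,-0.032,0.0],[0.072,-0.064,0.0],[0.108,-0.096,0.01],[0.144,-0.128,0.02],[0.18,-0.16,0.03]], yaw=[-8,-16,-24,-32,-40], grip_force=30)

```text
time_s: 0.6
tool_pos: [0.3162, -0.2546, 0.2116]
tool_rot: [-180.0, -0.0, 65.0]
contact_force: [0.2, 0.2, 0.2]
opening: 1.0
grip_force: 0.0
```

```bash
cat >> h.py <<'E'
Hd=np.load("hold.npz")
def rel(hx,hy,z,dyaw=0):
    "tool shift to holder point (TCP height z), world yaw = holder yaw+dyaw"
    s=get_state();y=np.radians(s["tool_rot"][2]);O,ex,ey=Hd["O"],Hd["ex"],Hd["ey"]
    T=np.r_[O+ex*hx+ey*hy,z]-s["tool_pos"];tx=[np.cos(y),np.sin(y)];ty=[np.sin(y),-np.cos(y)]
    w=np.degrees(np.arctan2(ex[1],ex[0]))+dyaw-s["tool_rot"][2]
    p=s["tool_pos"][:2]-O;F=s["contact_force"][:2]
    print("t %.2f"%s["time_s"],"tcp holder mm",np.round([p@ex*1e3,p@ey*1e3,s["tool_pos"][2]*1e3],1),"F",np.round([F@ex,F@ey,s["contact_force"][2]],1),"tq",np.round(s["torque"],2),"yaw",round(s["tool_rot"][2],1),"open",round(s["opening"],3),"grip",round(s["grip_force"],1))
    print("shift",np.round([T[:2]@tx,T[:2]@ty,-T[2]],4),"turn",round(-((w+180)%360-180),1))
E
python3 -c "
from h import *
rel(.071,0,.14)"
```

```text
t 0.60 tcp holder mm [-139.3  178.3  211.6] F [ 0.1 -0.3  0.2] tq [ 0.02 -0.    0.04] yaw 65.0 open 1.0 grip 0.0
shift [ 0.2758 -0.0003  0.0716] turn -40.3
```

Call:
drive_tool(claw=[1,1,1,1,1], xyz=[[0.046,0,0.01],[0.092,0,0.02],[0.138,0,0.03],[0.184,0,0.045],[0.22,0,0.055]], yaw=[-8,-16,-24,-32,-40])

```text
time_s: 1.1
tool_pos: [0.4102, -0.0552, 0.1562]
tool_rot: [-180.0, -0.0, 105.1]
contact_force: [-0.4, -0.2, -0.2]
opening: 0.996
grip_force: 0.0
```

```bash
python3 -c "
from h import *
rel(.071,0,.12)
for n in ('scene','top'):
  im,d=get_image(n);cv2.imwrite(f'pics/{n}1.png',im[:,:,::-1]);np.savez(n+'1.npz',im=im,d=d)
u=proj('scene',[[.43,0.02,.03]])[0];print(u)
im=np.load('scene1.npz')['im']
a,b=int(u[0]),int(u[1]);y0=max(b-70,0);x0=max(a-100,0);print(x0,y0)
cv2.imwrite('pics/sc1.png',cv2.resize(im[y0:y0+140,x0:x0+200,::-1],None,fx=4,fy=4,interpolation=2))
"
```

```text
t 1.10 tcp holder mm [ 28.2  35.  156.2] F [-0.1  0.5 -0.2] tq [-0.02  0.   -0.07] yaw 105.1 open 0.996 grip 0.0
shift [0.043  0.0348 0.0362] turn -0.2
[279.68282507 207.25972613]
179 137
```

View pics/sc1.png

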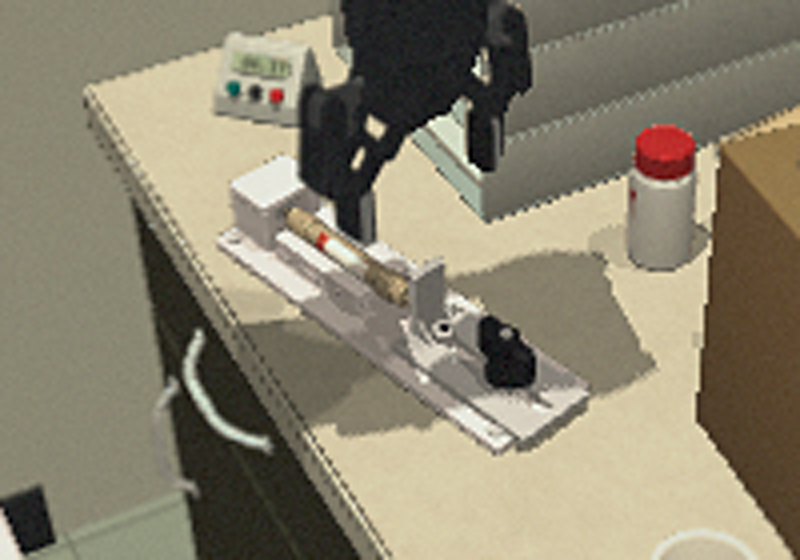

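The scene crop is clear: tab top edge from about (413,270) to (442,259), knob stud top at (508,332), column tail near (405,297), hood at (270,200).

```bash
python3 -c "
from h import *
np.set_printoptions(precision=4,suppress=True)
O,ex,ey=Hd['O'],Hd['ex'],Hd['ey']
px=np.array([[413,270],[442,259],[508,331],[523,432],[587,390],[497,453]],float)/4+[179-.375,137-.375]
w=ray('scene',px,[.063,.063,.055,.014,.014,.008])
print(np.c_[(w[:,:2]-O)@ex,(w[:,:2]-O)@ey]*1e3)
rel(.071,-.001,.12)
"
```

```text
[[ 71.1909   8.5548]
 [ 66.3249 -11.2264]
 [ -3.2623  -0.3634]
 [-40.906   24.2696]
 [-43.0963 -28.4381]
 [-38.2155  43.2568]]
t 1.20 tcp holder mm [ 29.2  34.8 155.4] F [-0.2  1.4  0.7] tq [ 0.05  0.01 -0.01] yaw 105.2 open 0.997 grip 0.0
shift [0.0419 0.0357 0.0354] turn -0.1
```

Call:
drive_tool(claw=[1,1,1,0.7,0.6], xyz=[[0.02,0.018,0.0],[0.042,0.036,0.01],[0.042,0.036,0.05],[0.042,0.036,0.09],[0.042,0.036,0.119]], yaw=[0,0,0,0,0])

```text
time_s: 1.7
tool_pos: [0.4331, -0.0082, 0.0359]
tool_rot: [-179.9, -0.0, 104.6]
contact_force: [0.5, 0.1, 0.4]
opening: 0.688
grip_force: 0.0
```

```bash
python3 -c "
from h import *
rel(.071,-.0012,.036)"
```

```text
t 1.70 tcp holder mm [67.5  0.5 35.9] F [ 0.  -0.5  0.4] tq [ 0.03 -0.02  0.05] yaw 104.6 open 0.688 grip 0.0
shift [ 0.0035  0.0016 -0.0001] turn -0.7
```

Call:
drive_tool(claw=[0.5,0.45,0.42,0.4,0.38], xyz=[[0.001,0,0],[0.001,0,0],[0.001,0,0],[0.001,0,0],[0.001,0,0]], yaw=[0,0,0,0,0], grip_force=25)

```text
time_s: 2.2
tool_pos: [0.4348, -0.0071, 0.0396]
tool_rot: [179.9, 0.1, 104.7]
contact_force: [0.2, 0.5, 0.5]
opening: 0.381
grip_force: 0.0
```

```bash
python3 -c "
from h import *
rel(.071,-.0012,.036)"
```

```text
t 2.20 tcp holder mm [68.1 -1.5 39.6] F [ 0.4 -0.3  0.5] tq [ 0.03 -0.04 -0.03] yaw 104.7 open 0.381 grip 0.0
shift [ 0.0029 -0.0004  0.0036] turn -0.7
```

Call:
drive_tool(claw=[0.38,0.3,0.25,0.25,0.25], xyz=[[0.003,0,0.003],[0.003,0,0.003],[0.003,0,0.003],[0.003,0,0.003],[0.003,0,0.003]], yaw=[-0.6,-0.6,-0.6,-0.6,-0.6])

```text
time_s: 2.7
tool_pos: [0.4331, -0.0037, 0.0352]
tool_rot: [-180.0, -0.0, 105.3]
contact_force: [-1.5, 2.4, 0.5]
opening: 0.3
grip_force: 24.9
```

```bash
python3 -c "
from h import *
rel(.071,-.0012,.036)"
```

```text
t 2.70 tcp holder mm [71.7 -0.8 35.2] F [2.7 0.8 0.5] tq [0.41 0.13 0.04] yaw 105.3 open 0.3 grip 24.9
shift [-0.0007  0.0004 -0.0008] turn -0.0
```

The tab is gripped (opening 0.30 ≈ 25.5 mm). I'll slide slowly.

Call:
drive_tool(claw=[0.25,0.25,0.25,0.25,0.25], xyz=[[0.001,0,0],[0.002,0,0],[0.003,0,0],[0.004,0,0],[0.005,0,0]], yaw=[0,0,0,0,0], grip_force=40)

```text
time_s: 3.2
tool_pos: [0.4319, 0.0008, 0.0353]
tool_rot: [180.0, 0.0, 105.3]
contact_force: [0.3, -1.6, -0.4]
opening: 0.298
grip_force: 39.4
```

```bash
python3 -c "
from h import *
rel(.071,-.0012,.036)"
```

```text
t 3.20 tcp holder mm [76.4 -0.8 35.3] F [-1.6  0.1 -0.4] tq [-0.24 -0.02  0.03] yaw 105.3 open 0.298 grip 39.4
shift [-0.0054  0.0004 -0.0007] turn -0.0
```

Call:
drive_tool(claw=[0.25,0.25,0.25,0.25,0.25], xyz=[[0.001,0,0],[0.002,0,0],[0.003,0,0],[0.004,0,0],[0.005,0,0]], yaw=[0,0,0,0,0])

```text
time_s: 3.7
tool_pos: [0.4306, 0.0057, 0.0353]
tool_rot: [180.0, 0.0, 105.3]
contact_force: [0.8, -1.5, -0.5]
opening: 0.295
grip_force: 39.4
```

Call:
drive_tool(claw=[0.25,0.25,0.25], xyz=[[0.0007,0,0],[0.0014,0,0],[0.002,0,0]], yaw=[0,0,0])

```text
time_s: 4.0
tool_pos: [0.4301, 0.0076, 0.0353]
tool_rot: [-180.0, 0.0, 105.3]
contact_force: [0.6, -2.3, -1.5]
opening: 0.297
grip_force: 39.4
```

Call:
drive_tool(claw=[0.25,0.25,0.25], xyz=[[0.0007,0,0],[0.0014,0,0],[0.002,0,0]], yaw=[0,0,0])

```text
time_s: 4.3
tool_pos: [0.4296, 0.0095, 0.0353]
tool_rot: [180.0, 0.0, 105.3]
contact_force: [0.6, -3.7, -1.2]
opening: 0.296
grip_force: 39.3
```

Call:
drive_tool(claw=[0.25,0.25,0.25], xyz=[[0.0006,0,0],[0.0012,0,0],[0.0018,0,0]], yaw=[0,0,0])

```text
time_s: 4.6
tool_pos: [0.4293, 0.0105, 0.0353]
tool_rot: [180.0, 0.1, 105.3]
contact_force: [2.0, -8.3, -2.9]
opening: 0.296
grip_force: 39.4
```

Call:
drive_tool(claw=[0.25,0.25,0.25], xyz=[[0.0001,0,0],[0.0001,0,0],[0.0001,0,0]], yaw=[0,0,0])

```text
time_s: 4.9
tool_pos: [0.4293, 0.0105, 0.0353]
tool_rot: [180.0, 0.1, 105.3]
contact_force: [2.3, -7.5, -3.0]
opening: 0.297
grip_force: 39.4
```

Call:
drive_tool(claw=[0.25,0.25,0.25,0.25,0.25], xyz=[[0.0002,0,0],[0.0003,0,0],[0.0003,0,0],[0.0003,0,0],[0.0003,0,0]], yaw=[0,0,0,0,0])

```text
time_s: 5.4
tool_pos: [0.4293, 0.0106, 0.0353]
tool_rot: [180.0, 0.1, 105.3]
contact_force: [2.3, -8.8, -3.0]
opening: 0.3
grip_force: 39.4
```

Call:
drive_tool(claw=[0.25,0.25,0.25,0.25,0.25], xyz=[[0,0,0],[0,0,0],[0,0,0],[0,0,0],[0,0,0]], yaw=[0,0,0,0,0])

```text
time_s: 5.9
tool_pos: [0.4293, 0.0106, 0.0353]
tool_rot: [180.0, 0.1, 105.3]
contact_force: [2.4, -8.0, -2.7]
opening: 0.298
grip_force: 39.4
```

```bash
python3 -c "
from h import *
rel(.071,-.0012,.036)"
```

```text
t 5.90 tcp holder mm [86.6 -0.8 35.3] F [-8.4 -0.2 -2.7] tq [-1.28 -0.37  0.  ] yaw 105.3 open 0.298 grip 39.4
shift [-0.0156  0.0004 -0.0007] turn -0.1
```

Call:
drive_tool(claw=[0.25,0.25,0.25,0.25,0.25], xyz=[[0.0002,0,0],[0.0003,0,0],[0.0003,0,0],[0.0003,0,0],[0.0003,0,0]], yaw=[0,0,0,0,0])

```text
time_s: 6.4
tool_pos: [0.4292, 0.0108, 0.0353]
tool_rot: [180.0, 0.2, 105.3]
contact_force: [3.0, -8.9, -3.5]
opening: 0.297
grip_force: 39.4
```

Call:
drive_tool(claw=[0.25,0.25,0.25,0.25,0.25], xyz=[[0,0,0],[0,0,0],[0,0,0],[0,0,0],[0,0,0]], yaw=[0,0,0,0,0])

```text
time_s: 6.9
tool_pos: [0.4292, 0.0108, 0.0353]
tool_rot: [180.0, 0.2, 105.3]
contact_force: [3.2, -8.2, -2.7]
opening: 0.299
grip_force: 39.4
```

Call:
drive_tool(claw=[0.25,0.25,0.25,0.25,0.25], xyz=[[0.0002,0,0],[0.0004,0,0],[0.0004,0,0],[0.0004,0,0],[0.0004,0,0]], yaw=[0,0,0,0,0])

```text
time_s: 7.4
tool_pos: [0.4292, 0.011, 0.0354]
tool_rot: [180.0, 0.2, 105.3]
contact_force: [2.8, -10.9, -3.4]
opening: 0.298
grip_force: 39.4
```

Call:
drive_tool(claw=[0.25,0.25,0.25,0.25,0.25], xyz=[[0,0,0],[0,0,0],[0,0,0],[0,0,0],[0,0,0]], yaw=[0,0,0,0,0])

```text
time_s: 7.9
tool_pos: [0.4292, 0.0109, 0.0353]
tool_rot: [180.0, 0.2, 105.3]
contact_force: [2.9, -11.0, -4.4]
opening: 0.294
grip_force: 39.4
```

```bash
python3 -c "
from h import *
rel(.071,-.0012,.036)"
```

```text
t 7.90 tcp holder mm [86.9 -0.9 35.3] F [-11.3   0.1  -4.4] tq [-1.61 -0.5  -0.04] yaw 105.3 open 0.294 grip 39.4
shift [-0.0159  0.0004 -0.0007] turn -0.1
```

Firm seat: 11 N held with no motion. I'll ease off the push before releasing.

Call:
drive_tool(claw=[0.25,0.25,0.25,0.25], xyz=[[-0.0004,0,0],[-0.0008,0,0],[-0.0011,0,0],[-0.0011,0,0]], yaw=[0,0,0,0])

```text
time_s: 8.3
tool_pos: [0.4293, 0.0105, 0.0353]
tool_rot: [180.0, 0.1, 105.3]
contact_force: [1.9, -6.6, -2.8]
opening: 0.296
grip_force: 39.5
```

Call:
drive_tool(claw=[0.25,0.25,0.25], xyz=[[-0.0003,0,0],[-0.0006,0,0],[-0.0006,0,0]], yaw=[0,0,0])

```text
time_s: 8.6
tool_pos: [0.4293, 0.0103, 0.0353]
tool_rot: [180.0, 0.0, 105.3]
contact_force: [1.8, -4.9, -2.6]
opening: 0.294
grip_force: 39.6
```

Call:
drive_tool(claw=[0.4,0.5,0.6,0.6], xyz=[[0,0,0],[0,0,0],[0,0,0],[0,0,0]], yaw=[0,0,0,0])

```text
time_s: 9.0
tool_pos: [0.4292, 0.0109, 0.0353]
tool_rot: [180.0, -0.0, 105.3]
contact_force: [-0.1, -0.6, 0.2]
opening: 0.597
grip_force: 0.0
```

Call:
drive_tool(claw=[0.6,0.6,0.6,0.6,0.6], xyz=[[0,0,-0.03],[0,0,-0.06],[-0.02,0,-0.08],[-0.055,0,-0.08],[-0.088,0,-0.08]], yaw=[0,0,0,3,6])

```text
time_s: 9.5
tool_pos: [0.4532, -0.0751, 0.1164]
tool_rot: [179.9, 0.0, 99.2]
contact_force: [0.1, 0.9, -0.2]
opening: 0.598
grip_force: 0.0
```

```bash
python3 -c "
from h import *
rel(0,-.001,.08,-6)
for n in ('scene','top'):
  im,d=get_image(n);np.savez(n+'2.npz',im=im,d=d)
a=np.load('scene2.npz')['im'][150:290,220:360,::-1];b=np.load('top2.npz')['im'][205:285,240:370,::-1]
a=cv2.resize(a,None,fx=3.5,fy=3.5,interpolation=2);cv2.imwrite('pics/sc2.png',a)
cv2.imwrite('pics/tp2.png',cv2.resize(b,None,fx=6,fy=6,interpolation=2))
"
```

```text
t 9.50 tcp holder mm [ -2.4  -1.2 116.4] F [ 0.9 -0.3 -0.2] tq [-0.02  0.04 -0.06] yaw 99.2 open 0.598 grip 0.0
shift [ 0.0023 -0.0005  0.0364] turn -0.1
```

View pics/sc2.png

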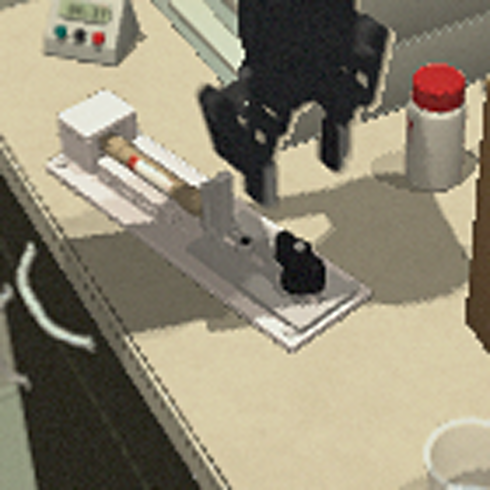

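The tab is now against the column's end near (205,205), and the knob wing, at (300,265), is clear. I'll check the wing angle from the earlier top picture.

```bash
python3 -c "
from h import *
im=np.load('top0.npz')['im'];g=cv2.cvtColor(im,cv2.COLOR_RGB2GRAY)[220:242,330:362].astype(float)
for th in (90,110,130):
  w=np.clip(th-g,0,60)
  vs,us=np.nonzero(w>0);P=ray('top',np.c_[us+330,vs+220],.045)[:,:2];ww=w[vs,us]
  m=np.average(P,axis=0,weights=ww);C=np.cov(P.T,aweights=ww);e,V=np.linalg.eigh(C);v=V[:,1]
  q=m-Hd['O'];print(th,len(ww),q@Hd['ex'],q@Hd['ey'],np.degrees(np.arctan2(v[1],v[0]))%180, np.sqrt(e)*1e3)
"
```

```text
90 77 0.0025519453397158543 0.0024043988729141844 100.26940355042879 [ 4.64524659 10.70994025]
110 107 0.0025061394995643865 0.001692339586426959 99.12335744583162 [ 5.09239791 11.60715474]
130 131 0.002414682775280735 0.0012739409004147032 99.04300012936817 [ 5.42678413 11.90238756]
```

Call:
drive_tool(claw=[0.6,0.6,0.55,0.5,0.45], xyz=[[0.002,0,0.03],[0.002,0,0.06],[0.002,0,0.082],[0.002,0,0.082],[0.002,0,0.082]], yaw=[0,0,0,0,0], grip_force=25)

```text
time_s: 10.1
tool_pos: [0.4522, -0.0719, 0.0338]
tool_rot: [-180.0, -0.0, 99.3]
contact_force: [0.1, 0.1, 1.5]
opening: 0.449
grip_force: 0.0
```

```bash
python3 -c "
from h import *
rel(0,-.001,.034,-6)"
```

```text
t 10.10 tcp holder mm [ 1.  -1.1 33.8] F [ 0.1 -0.1  1.5] tq [-0.01  0.02  0.  ] yaw 99.3 open 0.449 grip 0.0
shift [-0.001  -0.     -0.0002] turn -0.0
```

Call:
drive_tool(claw=[0.35,0.25,0.18,0.1,0.05], xyz=[[-0.001,0,0],[-0.001,0,0],[-0.001,0,0],[-0.001,0,0],[-0.001,0,0]], yaw=[0,0,0,0,0])

```text
time_s: 10.6
tool_pos: [0.4525, -0.0736, 0.0351]
tool_rot: [180.0, 0.1, 99.3]
contact_force: [-5.2, -0.1, 8.1]
opening: 0.276
grip_force: 24.2
```

Call:
drive_tool(claw=[0.05,0.05], xyz=[[0,0,0],[0,0,0]], yaw=[0,0])

```text
time_s: 10.8
tool_pos: [0.4525, -0.0735, 0.035]
tool_rot: [180.0, 0.1, 99.3]
contact_force: [-5.3, -0.8, 6.3]
opening: 0.282
grip_force: 24.2
```

```bash
python3 -c "
from h import *
rel(0,-.001,.034,-6)"
```

```text
t 10.80 tcp holder mm [-0.7 -1.  35. ] F [0.6 5.3 6.3] tq [-0.07  1.04 -0.03] yaw 99.3 open 0.282 grip 24.2
shift [ 0.0007 -0.0001  0.001 ] turn -0.0
```

The fingers stopped at 24 mm, which is the washer's width: the tips sit too low. I'll open, raise 6 mm and close again.

Call:
drive_tool(claw=[0.4,0.45,0.45,0.3,0.2], xyz=[[0,0,0],[0,0,-0.002],[0,0,-0.006],[0,0,-0.006],[0,0,-0.006]], yaw=[0,0,0,0,0])

```text
time_s: 11.3
tool_pos: [0.4525, -0.0733, 0.0396]
tool_rot: [180.0, 0.0, 99.3]
contact_force: [-0.9, -0.1, 0.2]
opening: 0.206
grip_force: 0.0
```

Call:
drive_tool(claw=[0.1,0.05,0.05], xyz=[[0,0,0],[0,0,0],[0,0,0]], yaw=[0,0,0])

```text
time_s: 11.6
tool_pos: [0.4524, -0.0733, 0.0395]
tool_rot: [180.0, 0.0, 99.3]
contact_force: [-0.6, -0.0, 3.1]
opening: 0.134
grip_force: 28.4
```

```bash
python3 -c "
from h import *
rel(0,-.001,.034,-6)"
```

```text
t 11.60 tcp holder mm [-0.4 -0.9 39.5] F [0.1 0.6 3.1] tq [ 0.08  0.13 -0.16] yaw 99.3 open 0.134 grip 28.4
shift [0.0004 0.     0.0055] turn -0.1
```

On the wing now (11.4 mm). Turning it clockwise.

Call:
drive_tool(claw=[0.05,0.05,0.05,0.05,0.05], xyz=[[0,0,0],[0,0,0.0003],[0,0,0.0005],[0,0,0.0007],[0,0,0.001]], yaw=[3,10,18,26,34], grip_force=50)

```text
time_s: 12.1
tool_pos: [0.4525, -0.0733, 0.0386]
tool_rot: [180.0, 0.0, 65.0]
contact_force: [-1.2, -0.1, 3.6]
opening: 0.131
grip_force: 53.9
```

```bash
python3 -c "
from h import *
rel(0,-.001,.034,-80)"
```

```text
t 12.10 tcp holder mm [-0.5 -1.1 38.6] F [0.2 1.2 3.6] tq [0.03 0.14 0.16] yaw 65.0 open 0.131 grip 53.9
shift [ 0.0003 -0.0004  0.0046] turn 39.7
```

Call:
drive_tool(claw=[0.05,0.05,0.05,0.05,0.05], xyz=[[0,0,0],[0,0,0],[0,0,0],[0,0,0],[0,0,0]], yaw=[8,16,24,32,40])

```text
time_s: 12.6
tool_pos: [0.4527, -0.0735, 0.0384]
tool_rot: [179.9, -0.0, 25.0]
contact_force: [2.1, -1.2, 0.1]
opening: 0.129
grip_force: 53.4
```

```bash
python3 -c "
from h import *
rel(0,-.001,.034,-80)"
```

```text
t 12.60 tcp holder mm [-0.7 -1.2 38.4] F [-1.7 -1.7  0.1] tq [-0.17 -0.32  0.34] yaw 25.0 open 0.129 grip 53.4
shift [-0.0001 -0.0007  0.0044] turn -0.3
```

Torque is 0.34 N m at about 1.4 rad. I'll turn a few degrees more, then let go and rise.

Call:
drive_tool(claw=[0.05,0.05,0.2,0.35,0.5], xyz=[[0,0,0],[0,0,0],[0,0,0],[0,0,0],[0,0,0]], yaw=[5,5,5,5,5])

```text
time_s: 13.1
tool_pos: [0.452, -0.0732, 0.0381]
tool_rot: [-180.0, 0.0, 20.3]
contact_force: [-1.1, 0.4, -0.2]
opening: 0.492
grip_force: 0.0
```

Call:
drive_tool(claw=[0.5,0.5,0.5,0.5,0.5], xyz=[[0,0,-0.02],[0,0,-0.05],[0,0,-0.09],[-0.04,0,-0.12],[-0.08,0,-0.15]], yaw=[0,0,0,0,0])

```text
time_s: 13.6
tool_pos: [0.3763, -0.1009, 0.1894]
tool_rot: [-180.0, 0.0, 20.4]
contact_force: [0.0, -1.4, 0.6]
opening: 0.498
grip_force: 0.0
```

Call:
drive_tool(claw=[0.5,0.5,0.5,0.5], xyz=[[-0.03,0.04,0],[-0.04,0.08,0],[-0.05,0.12,0],[-0.05,0.12,0]], yaw=[0,0,0,0])

```text
time_s: 14.0
tool_pos: [0.3714, -0.2342, 0.188]
tool_rot: [180.0, 0.0, 20.1]
contact_force: [0.7, 0.2, 0.5]
opening: 0.496
grip_force: 0.0
```

```bash
python3 -c "
from h import *
rel(0,0,.1)
for n in ('scene','top'):
  im,d=get_image(n);np.savez(n+'3.npz',im=im,d=d)
a=np.load('scene3.npz')['im'][160:260,220:340,::-1];b=np.load('top3.npz')['im'][205:285,235:375,::-1]
a=cv2.resize(a,(360,300),interpolation=2);b=cv2.resize(b,(420,240),interpolation=2)
c=np.zeros((300,780,3),np.uint8);c[:,:360]=a;c[:240,360:]=b;cv2.imwrite('pics/end.png',c)
"
```

```text
t 14.00 tcp holder mm [-134.2  119.7  188. ] F [ 0.1 -0.7  0.5] tq [-0.05 -0.    0.02] yaw 20.1 open 0.496 grip 0.0
shift [ 0.1304 -0.1238  0.088 ] turn -85.3
```

View pics/end.png

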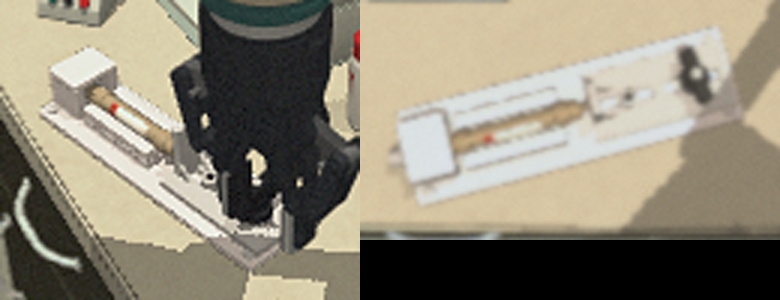

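The final picture shows the tab against the column's tail at (585,105), the wing turned nearly crosswise at (693,75), and the gripper clear. Handing in.

```bash
python3 -c "
from cell import *
print(close_job())"
```

```text
the job is handed in; nothing more can be done
None
```

I slid the bracket until the column was home (about 11 N at the hand, held half a second with no movement), then turned the knob to about 1.4 rad, let go and handed the job in at about 14 s. On the first try for the knob, the fingers briefly closed on the washer below it. The final picture shows the bracket against the column; its exact gap and the washer's clamping force were not measured.

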